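Lock the vial shaker with its transport pin

TASK

The vial shaker is about to be carried to another bench, so lock its sliding carriage: take the slim pin with the red knob out of the parking stand, put it down through the dark bracket at the shaker's front and the carriage's tongue in it until its collar sits on the bracket, and let go of it. Leave the thick pin with the blue knob where it is.

Things in the scene. Friction and masses are not known exactly. Their poses are not given: they have to be found in the camera images.
- lock_pin: Loose pin, 100 mm long, 0.1 kg, upright in the stand. Top down: red round knob, 26 mm diameter, 45 mm high (grip it from above); steel collar, 40 mm diameter, 5 mm thick; steel shank, 14 mm diameter, 50 mm long, the last 11 mm tapering to 6 mm. Origin on the axis at the collar's underside, z up the pin: knob from z = 5 to 50 mm, tip at -50 mm.
- thick_pin: Pin of another machine in the stand's other hole, to be left there: like the lock pin in all sizes and axes, but with a blue knob and a brass shank 24 mm in diameter, too thick for the bracket; the top of its knob stands 120 mm above the worktop, so carry the lock pin over or round it.
- pin_stand: Fixed grey steel bridge, 64 x 190 mm, feet to 230 mm; flat top 70 mm above the worktop with two 28 mm holes at y = +55 and -55 mm, one pin hanging by its collar in each, either way round. Origin under its centre on the worktop, y along its length, z up.
- lock_hole (a point): Centre of the hole in the top face (64 x 92 mm, 76 mm above the worktop) of the dark steel fork on the fixed white shaker. z up; +x to the shaker, vials up to 106 mm high from 115 mm on. Hole 22 mm, countersunk to 32, goes on through the aluminium carriage tongue (within 3 mm sideways; yields at 1 N to the pin's taper) and the lower ear, whose underside is 38 mm down; free below.

How it is judged:
By the outcome, as a careful person would: the job done as asked, in the order asked, and still so for the second after the job is handed in, with the robot touching nothing.
It also fails if it takes over 38 s, if anything falls off the work surface, if the arm or the gripper's body presses on something with over 40 N, if the wrist force passes 120 N, or if a joint passes its speed limit or range.

ROBOT

A 6-joint arm with a two-finger parallel gripper is mounted at the origin on a cart in front of the work surface, level with it; the furniture and walls round the work are solid. World frame = base frame: x ahead of the robot, y to its left, z up, the work surface at z = 0. Lengths are in mm, angles in rad, forces in N, time in s.
With the tool pointing down it reaches from about 275 to 750 mm from the base axis. Payload 10.2 kg.
Tool frame: the origin (TCP) lies midway between the tips of the shut fingers; the grasp point (between the pads) lies 19 mm behind it; z points along the fingers, y is the direction in which the jaws open and shut (so a half turn about z gives the same grasp; the last joint's range is limited). The gripper opens to 85 mm and grips with 20 to 120 N. Pads are 22 mm wide; open, the fingers measure 114 mm over their backs; the gripper's body (76 mm by 85 mm) begins 54 mm behind the grasp point. The pads swing forward as they close: fully open they stand 13 mm farther back than shut.
Start: joints at [0.997, 0.313, 1.498, -0, 1.331, -0.223], TCP at [180.429, 493.028, 231.294] pointing down, gripper open.
Joint ranges: [-2.94, 2.94], [-0.97, 2.17], [0.19, 2.56], [-1.23, 4.37], [0.02, 3.11], [-2.88, 2.88]. Speed limits (rad/s): [2.39, 2.39, 3.01, 3.14, 3.14, 3.14].

INTERFACE

Orientations are given as a unit quaternion [w, x, y, z].
In Python, from rig import sense, optics, ctrl gives the robot as it stands.
- The arm moves only by the tool play_rows, never from a script. Its argument "plan" is a list of rows, each a list of 7 numbers: the shift along the world's x, y, z in mm, then the turn, a rotation vector about the world's x, y, z in rad, then the opening, from -1 (shut) to 1 (fully open), so that 0 is half open. A call has 1 to 5 rows; each row shifts and turns the pose as measured when the row begins; what a row does not reach is not made up. A row lasts 1/12 s, in which the tool goes at most 41.7 mm and 7.16 degrees, less where a joint would pass 70% of its speed; a pose out of reach is approached as far as the arm can. A call is refused whole if a number of a shift passes 41.7 or a number of a turn 0.125, either way. A call with a gripper value outside its range is refused whole. The fingers move at their own pace and stop on an object; "grip_force" is the grip in N (left out, the last holds). Time passes only in rows, so rows that do not move let the fingers close. It gives the time, the measured TCP pose, the force and the opening at its end, in the units of the state.
- sense(): the state, without advancing time (a new reading comes with each control period).
- optics.capture(name): name is "side" or "top" or "wrist"; returns a dict with "img" (384x512x3 uint8, blue, green, red), "fx", "fy", "cx", "cy" (pixels), "world_to_cam" (4x4, takes a point from world to camera coordinates). Camera axes: x right, y up, looking along -z (the intrinsics and any distortion apply to the point x, -y, -z); pixel columns grow to the right and rows downward; lengths in mm; the calibration is good to about 2 mm. The wrist camera is an equidistant fisheye: a pixel r from the principal point sees the ray r / f radians off the axis. A picture is of the moment at which its call begins. There is no depth.
- ctrl.finish_job(): hands the job in, once; it reports no verdict.
The state is a dict: "time_s": time; "joints": joint angles; "dq": joint speeds; "tau": joint torques, N m; "eef_pos": TCP position; "ee_rot": TCP orientation; "force": force on the tool from outside, world axes, zero at the start; "wrist_torque": the same for the moment, N m; "grip_width": opening from 0.0 (shut) to 1.0 (fully open).
Only numpy, scipy, OpenCV 4.12 (cv2) and the standard library are available. Lean on these libraries where they do the work, as an engineer would, in place of code of your own. Each camera call takes 0.05 s, during which the arm holds its last target. There are 200 camera calls.

## Working session

There is one attempt and no reset: what is moved stays moved. The work goes in short steps, Python scripts to look and compute and a tool call to move; the robot and the scene stay as the last step left them, time stands still between calls to the robot, and variables do not carry over. Pictures are saved under pics/ and viewed, about 8 in all and at most 12, crops included, and the job is handed in when it is done.

Besides the shell and the picture viewer there is one more tool, called after "Call:" as a command line: name --pt "numbers of a row" for each row, then --argument value for the rest. play_rows: Moves the arm, as the interface text tells. Its arguments: {"type":"object","properties":{"plan":{"type":"array"},"grip_force":{"type":"number"}},"required":["plan"]}

```bash
mkdir -p pics; cat > h.py <<'E'
import numpy as np,cv2
from rig import sense,optics,ctrl
def shot(n,f):
    c=optics.capture(n); cv2.imwrite('pics/'+f+'.png',c['img']); np.save('pics/'+f+'.npy',c,allow_pickle=True); return c
def load(f): return np.load('pics/'+f+'.npy',allow_pickle=True).item()
def ray(c,u,v,fish=False):
    x=(u-c['cx'])/c['fx'];y=(v-c['cy'])/c['fy']
    if fish:
        t=np.hypot(x,y); s=np.sin(t)/max(t,1e-9); d=np.array([x*s,-y*s,-np.cos(t)])
    else: d=np.array([x,-y,-1.])
    M=np.array(c['world_to_cam']);R=M[:3,:3]
    return -R.T@M[:3,3],R.T@d
def onz(c,u,v,z,fish=False):
    o,d=ray(c,u,v,fish); return o+d*(z-o[2])/d[2]
def proj(c,p,fish=False):
    q=np.array(c['world_to_cam'])@np.append(p,1); x,y,z=q[0],-q[1],-q[2]
    if fish:
        r=np.hypot(x,y);k=np.arctan2(r,z)/max(r,1e-9);return c['cx']+c['fx']*x*k,c['cy']+c['fy']*y*k
    return c['cx']+c['fx']*x/z,c['cy']+c['fy']*y/z
def blobs(img,col):
    h=cv2.cvtColor(img,cv2.COLOR_BGR2HSV)
    m=(cv2.inRange(h,(0,130,60),(8,255,255))|cv2.inRange(h,(172,130,60),(180,255,255))) if col=='r' else cv2.inRange(h,(100,130,50),(130,255,255))
    n,l,s,ce=cv2.connectedComponentsWithStats(m)
    return [(s[i].tolist(),ce[i].round(1).tolist()) for i in range(1,n) if s[i][4]>25]
E
python3 - <<'E'
from h import *
for n in('side','top','wrist'):
    c=shot(n,n+'0'); print(n,c['fx'],c['cx'],c['cy'],[k for k in c]); print(ray(c,256,192)); print('r',blobs(c['img'],'r'),'b',blobs(c['img'],'b'))
a=[load(n+'0')['img'] for n in('side','top','wrist')]
cv2.imwrite('pics/m0.png',cv2.resize(np.vstack([np.hstack(a[:2]),np.hstack([a[2],a[2]*0])]),(800,600)))
print(sense())
E
```

```text
side 443.6293034044891 254.76361159627172 200.53288888524898 ['img', 'fx', 'fy', 'cx', 'cy', 'world_to_cam']
(array([ 335.9294322 , -790.80679116,  764.53585436]), array([ 0.13842733,  0.78553005, -0.60345517]))
r [([356, 29, 80, 32, 894], [391.8, 46.9]), ([495, 51, 8, 9, 36], [498.6, 55.7]), ([451, 60, 29, 18, 313], [464.7, 69.2]), ([280, 69, 27, 14, 147], [293.8, 75.3]), ([309, 70, 9, 12, 57], [313.2, 75.2]), ([455, 80, 31, 22, 327], [468.8, 94.2]), ([322, 88, 10, 7, 33], [326.0, 91.0]), ([239, 143, 9, 17, 126], [243.4, 150.8]), ([367, 156, 13, 12, 130], [372.9, 161.8])] b [([320, 0, 9, 69, 241], [324.0, 33.7]), ([362, 31, 27, 10, 180], [373.9, 35.6]), ([503, 55, 9, 12, 69], [507.1, 60.5]), ([268, 104, 7, 10, 44], [271.3, 108.3]), ([373, 131, 139, 24, 596], [439.1, 141.3]), ([257, 162, 9, 17, 125], [260.7, 169.8]), ([388, 170, 10, 9, 75], [392.4, 174.3])]
top 365.6027289837784 258.61756229905404 194.86690357124274 ['img', 'fx', 'fy', 'cx', 'cy', 'world_to_cam']
(array([378.69703341,  96.11115165, 901.23355075]), array([ 1.58882924e-01,  7.01770322e-04, -9.87354280e-01]))
r [([226, 
[... 574 characters left out ...]
.2])]
{'time_s': 0.15, 'joints': array([ 9.96613051e-01,  3.13294179e-01,  1.49824730e+00, -2.18696341e-05,
        1.33099424e+00, -2.23406435e-01]), 'dq': array([-8.20776647e-04, -2.10436214e-03, -8.78786798e-05, -7.57121873e-04,
       -4.23989038e-05, -1.05135776e-03]), 'tau': array([ 1.93648943e-03, -4.12363029e+01, -2.59797817e+01, -1.21259482e-04,
        3.20259423e-03,  9.00471446e-05]), 'eef_pos': array([180.31872715, 492.86033067, 230.88625384]), 'ee_rot': array([-1.73312024e-04,  1.74488031e-01,  9.84659182e-01, -4.38653944e-04]), 'force': array([1.09055297, 0.1008157 , 0.04469841]), 'wrist_torque': array([ 0.0105898 , -0.0176115 ,  0.03256518]), 'grip_width': 1.0005265959373313}
```

View pics/top0.png

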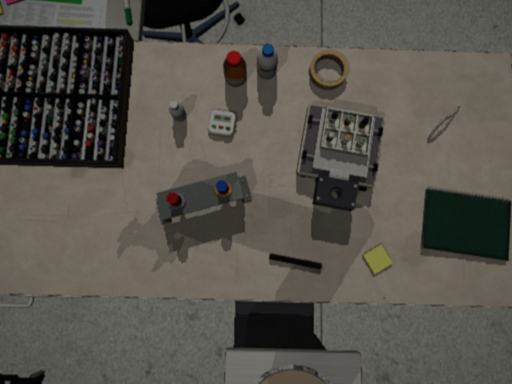

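View pics/side0.png

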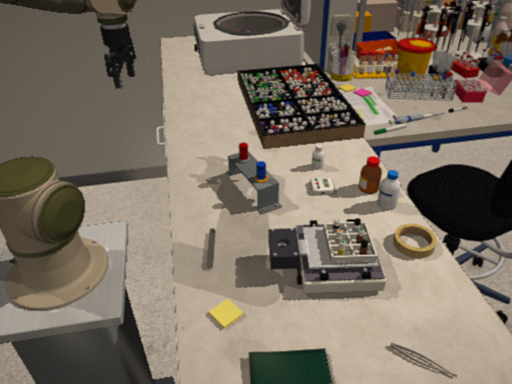

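The top view shows the stand with red knob at (172,198) and blue at (221,186), and the dark fork near (336,192). The side view agrees, with red at (243,151), blue at (261,170) and the fork at (285,243).

```bash
python3 - <<'E'
from h import *
t,s=load('top0'),load('side0')
def tri(a,b):
    o1,d1=ray(t,*a);o2,d2=ray(s,*b)
    k=np.linalg.lstsq(np.c_[d1,-d2],o2-o1,rcond=None)[0];p,q=o1+k[0]*d1,o2+k[1]*d2
    return ((p+q)/2).round(1),np.linalg.norm(p-q).round(1)
print('red',tri((171.6,197.6),(243.4,150.8)),'blue',tri((221.1,185.5),(260.7,169.8)))
print('red z110',onz(t,171.6,197.6,112),'blue',onz(t,221.1,185.5,112),'hole',onz(t,336,193,76))
print('tcp in top',proj(t,[180,493,231]), 'base',proj(t,[0,0,0]))
a=cv2.resize(t['img'][160:225,290:390],(800,520),interpolation=cv2.INTER_CUBIC)
b=cv2.resize(s['img'][215:280,255:335],(640,520),interpolation=cv2.INTER_CUBIC)
cv2.imwrite('pics/z1.png',cv2.resize(np.clip(np.hstack([a,b])*1.8,0,255).astype('uint8'),(800,289)))
E
```

```text
red (array([491. , 284.6,  91.5]), np.float64(0.2)) blue (array([520.5, 175.2,  94.8]), np.float64(0.9))
red z110 [488.08982307 279.87874    112.        ] blue [517.9159182  173.47535151 112.        ] hole [514.43527419 -86.54131352  76.        ]
tcp in top (np.float64(20.967946100016064), np.float64(361.10793277781147)) base (np.float64(291.950224372707), np.float64(419.7408336271764))
```

View pics/z1.png

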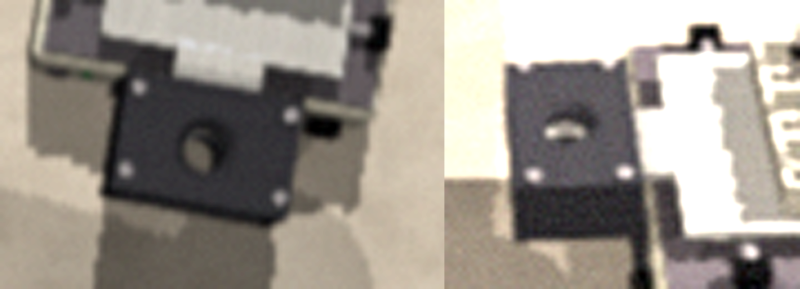

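Call:
play_rows --pt "33 -23 0 0 0 0 1" --pt "33 -23 0 0 0 0 1" --pt "33 -23 0 0 0 0 1" --pt "33 -23 0 0 0 0 1" --pt "33 -23 0 0 0 0 1" --grip_force 50

```text
time_s: 0.57
eef_pos: [344.2, 376.2, 229.9]
ee_rot: [-0.002, 0.168, 0.986, -0.001]
force: [0.2, 1.3, -0.7]
grip_width: 0.999
```

Call:
play_rows --pt "33 -23 0 0 0 0 0.4" --pt "33 -23 0 0 0 0 0.4" --pt "33 -23 0 0 0 0 0.4" --pt "33 -23 0 0 0 0 0.4" --pt "0 0 0 0 0 0 0.4"

```text
time_s: 0.98
eef_pos: [484.4, 274.7, 228.6]
ee_rot: [-0.002, 0.171, 0.985, -0.001]
force: [-0.3, 0.0, -0.5]
grip_width: 0.704
```

```bash
python3 - <<'E'
from h import *
c=shot('wrist','w1'); S=sense(); print(S['eef_pos'],ray(c,256,192)[0])
for b in blobs(c['img'],'r')+blobs(c['img'],'b'): print(b,onz(c,*b[1],97,True),onz(c,*b[1],120,True))
print('tcp px',proj(c,S['eef_pos'],True),'red est',proj(c,[490,282,97],True))
t,s=load('top0'),load('side0')
o1,d1=ray(t,336.1,193.1);o2,d2=ray(s,283.3,243.6)
k=np.linalg.lstsq(np.c_[d1,-d2],o2-o1,rcond=None)[0];print('hole',o1+k[0]*d1,o2+k[1]*d2, onz(s,283.3,243.6,76))
E
```

```text
[482.30516208 276.40465012 228.59342658] [405.5112094  304.09926922 371.6270324 ]
([252, 171, 24, 11, 124], [262.9, 174.9]) [477.89475784 282.78441158  97.        ] [471.83263934 284.56952983 120.        ]
([250, 178, 28, 29, 622], [263.8, 191.8]) [494.28963768 277.93542224  97.        ] [486.85444883 280.12664309 120.        ]
([442, 206, 11, 12, 76], [446.8, 210.6]) [587.6707993  471.13290594  97.        ] [572.41494291 457.14384736 120.        ]
([443, 227, 11, 12, 80], [447.8, 232.6]) [618.13670395 470.62355864  97.        ] [600.3293296  456.67715787 120.        ]
([505, 186, 7, 17, 77], [508.4, 194.4]) [605.07708858 577.88664934  97.        ] [588.36345635 554.95697017 120.        ]
([494, 192, 10, 11, 65], [498.2, 196.7]) [600.98930194 557.48952559  97.        ] [584.61802163 536.2681045  120.        ]
([164, 242, 20, 18, 203], [172.0, 249.0]) [522.74211231 162.19592108  97.        ] [512.92403015 174.08031927 120.        ]
tcp px (np.float64(257.9916656871959), np.float64(249.4956658333109)) red est (np.float64(266.29004741454645), np.float64(186.51111975036167))
hole [515.28690103 -88.22320065  69.44097364] [519.75905999 -88.58794557  70.25618483] [518.23822703 -94.397442    76.        ]
```

View pics/w1.png

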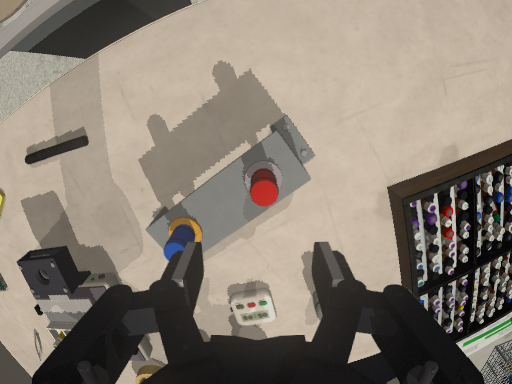

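The wrist view shows the red knob's top disc at (264,192), which gives (487, 280) at z = 120. That agrees with the top view. The blue knob sits at (180,240), well clear of the fingers' path, so I'm descending.

Call:
play_rows --pt "5 4 -30 0 0 0 0.4" --pt "0 0 -35 0 0 0 0.4" --pt "0 0 -35 0 0 0 0.4" --pt "0 0 -20 0 0 0 0.4" --pt "0 0 0 0 0 0 0.4"

```text
time_s: 1.45
eef_pos: [484.7, 282.7, 105.5]
ee_rot: [-0.001, 0.17, 0.985, 0.0]
force: [-0.4, -0.4, 0.4]
grip_width: 0.701
```

```bash
python3 - <<'E'
from h import *
c=shot('wrist','w2'); S=sense(); print(S['eef_pos'],S['ee_rot'],S['force'],S['grip_width'])
for b in blobs(c['img'],'r')[:3]: print(b,onz(c,*b[1],120,True))
E
```

```text
[485.31463179 282.98925149 107.38909901] [-3.81092522e-04  1.69677544e-01  9.85499434e-01  5.01345307e-04] [0.50307784 0.13277849 1.21935362] 0.7023947871589312
([237, 219, 35, 12, 116], [254.0, 223.0]) [460.52743325 290.14529515 120.        ]
([232, 225, 44, 31, 757], [254.1, 237.9]) [468.05204768 287.47337189 120.        ]
([230, 247, 48, 46, 1776], [253.3, 269.4]) [485.20579105 280.82088939 120.        ]
```

View pics/w2.png

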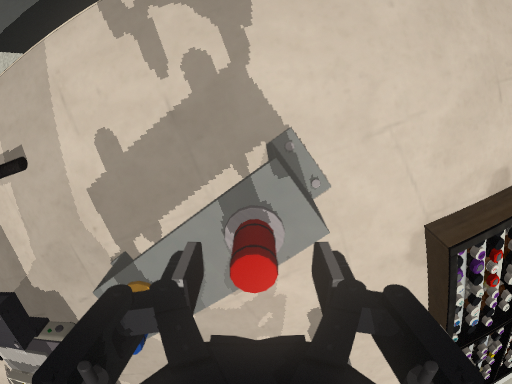

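The knob's top disc is at (253,269), between the fingers, giving (486, 280.5). I'll make a small correction, descend and close.

Call:
play_rows --pt "1 -2 -14 0 0 0 0.4" --pt "0 0 -10 0 0 0 0.4" --pt "0 0 0 0 0 0 0.4" --pt "0 0 0 0 0 0 0.4"

```text
time_s: 1.83
eef_pos: [487.2, 283.7, 88.3]
ee_rot: [0.003, 0.168, 0.986, 0.002]
force: [-0.0, -0.1, -0.1]
grip_width: 0.702
```

Call:
play_rows --pt "0 0 0 0 0 0 -1" --pt "0 0 0 0 0 0 -1" --pt "0 0 0 0 0 0 -1" --pt "0 0 0 0 0 0 -1" --pt "0 0 0 0 0 0 -1" --grip_force 50

```text
time_s: 2.25
eef_pos: [488.5, 284.7, 92.5]
ee_rot: [0.006, 0.168, 0.986, 0.004]
force: [0.6, 0.6, -0.4]
grip_width: 0.288
```

Call:
play_rows --pt "0 0 5 0 0 0 -1" --pt "0 0 30 0 0 0 -1" --pt "0 0 35 0 0 0 -1" --pt "0 0 30 0 0 0 -1"

```text
time_s: 2.58
eef_pos: [484.8, 283.3, 190.1]
ee_rot: [-0.001, 0.168, 0.986, 0.0]
force: [0.6, -0.1, -1.1]
grip_width: 0.286
```

```bash
python3 - <<'E'
from h import *
from scipy.spatial.transform import Rotation as R
S=sense(); print(S['eef_pos'],S['force'],S['grip_width']); q=S['ee_rot']; print('tool z',R.from_quat([q[1],q[2],q[3],q[0]]).apply([0,0,1]))
c=shot('wrist','w3'); print([ (b,onz(c,*b[1],S['eef_pos'][2]+30,True)) for b in blobs(c['img'],'r')[:3]])
cs=shot('side','s3'); 
p=proj(cs,S['eef_pos']);u,v=map(int,p); print(p)
a=cv2.resize(cs['img'][v-50:v+50,u-60:u+60],(480,400),interpolation=cv2.INTER_CUBIC)
a=np.clip(a*1.6,0,255).astype('uint8')
cv2.imwrite('pics/m3.png',cv2.resize(np.hstack([cv2.resize(c['img'],(533,400)),a]),(800,316)))
E
```

```text
[484.84636472 283.28094754 190.13062131] [ 0.58143847 -0.09544532 -1.08201056] 0.2857678121150564
tool z [-0.0015571   0.00127279 -0.99999798]
[(([450, 219, 12, 12, 91], [455.2, 223.9]), array([490.06161093, 386.26823383, 220.13062131])), (([237, 225, 40, 14, 156], [256.4, 229.3]), array([457.02046915, 293.22121097, 220.13062131])), (([231, 232, 53, 75, 3086], [257.1, 270.2]), array([476.63950275, 286.5921629 , 220.13062131]))]
(np.float64(240.01924165011968), np.float64(120.33557798685005))
```

View pics/m3.png

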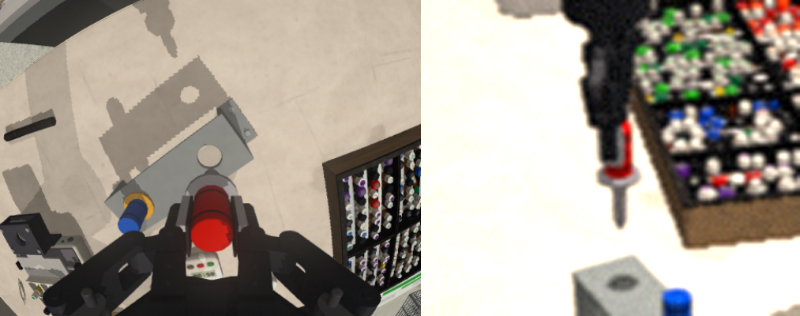

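Pin is lifted and upright in the jaws, the stand's red-side hole is empty, and the blue pin hasn't moved. Next: raise and carry it over to the fork.

Call:
play_rows --pt "0 0 35 0 0 0 -1" --pt "2 -20 15 0 0 0 -1" --pt "3 -38 0 0 0 0 -1" --pt "3 -38 0 0 0 0 -1" --pt "3 -38 0 0 0 0 -1"

```text
time_s: 3.1
eef_pos: [495.9, 151.2, 245.3]
ee_rot: [0.003, 0.163, 0.987, 0.003]
force: [1.6, -0.6, -0.1]
grip_width: 0.281
```

Call:
play_rows --pt "3 -38 0 0 0 0 -1" --pt "3 -38 0 0 0 0 -1" --pt "3 -38 0 0 0 0 -1" --pt "3 -38 0 0 0 0 -1" --pt "3 -38 0 0 0 0 -1"

```text
time_s: 3.52
eef_pos: [508.7, -47.4, 244.0]
ee_rot: [0.002, 0.163, 0.987, 0.003]
force: [1.0, 0.2, -0.5]
grip_width: 0.286
```

Call:
play_rows --pt "6 -35 -20 0 0 0 -1" --pt "0 -6 -20 0 0 0 -1" --pt "0 0 0 0 0 0 -1"

```text
time_s: 3.77
eef_pos: [514.2, -96.7, 202.7]
ee_rot: [0.003, 0.166, 0.986, 0.003]
force: [-0.3, 1.1, -2.2]
grip_width: 0.287
```

```bash
python3 - <<'E'
from h import *
S=sense(); print(S['eef_pos'],S['ee_rot'],S['time_s'])
c=shot('wrist','w4'); print('hole est px',proj(c,[515,-87,76],True))
E
```

```text
[514.16465782 -96.72653192 202.66218626] [0.00291726 0.16648628 0.98603582 0.00267682] 3.7667
hole est px (np.float64(265.91253791672847), np.float64(181.8407042611077))
```

View pics/w4.png

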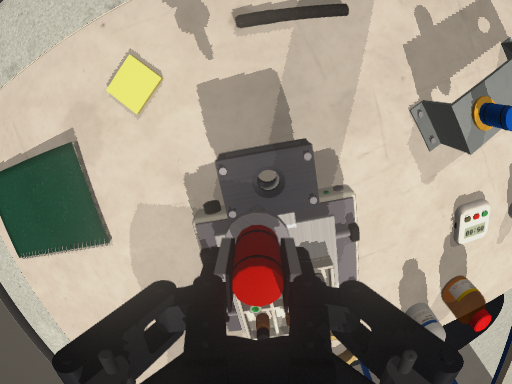

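```bash
python3 - <<'E'
from h import *
c=load('w4'); im=c['img']
g=cv2.cvtColor(im,cv2.COLOR_BGR2GRAY)
print([(b) for b in blobs(im,'r')])
r=g[160:200,248:290]; 
cv2.imwrite('pics/z4.png',np.hstack([cv2.resize(np.clip(r*2.,0,255).astype('uint8'),None,fx=9,fy=9,interpolation=cv2.INTER_NEAREST),np.clip(cv2.resize(g[210:310,225:295],(252,360),interpolation=cv2.INTER_CUBIC)*1.5,0,255).astype('uint8')]))
for x in (r[8:32]): print(*x[6:34])
E
```

```text
[([234, 225, 47, 41, 1155], [256.8, 244.1]), ([231, 257, 53, 50, 2089], [257.3, 281.4]), ([470, 309, 22, 23, 343], [480.2, 319.9])]
81 81 80 81 79 78 77 73 72 75 75 75 74 73 72 71 71 70 70 67 68 67 66 68 70 72 72 72
79 80 80 78 77 75 72 74 74 75 74 74 73 75 81 79 70 70 70 68 68 66 66 67 66 69 73 72
80 79 79 76 75 73 74 75 75 80 94 99 115 116 114 115 112 103 98 75 65 66 64 66 65 66 69 71
79 81 77 75 74 75 74 78 100 117 118 117 116 116 116 115 116 116 115 116 112 81 65 65 64 63 63 66
80 77 74 75 76 74 79 100 116 117 118 118 117 116 116 116 115 115 116 117 126 135 73 62 63 62 62 63
78 76 76 75 75 81 107 115 116 116 116 118 117 116 117 117 115 116 117 118 115 107 95 69 61 61 60 63
75 75 75 76 82 106 115 115 115 116 116 117 117 118 116 117 115 117 117 118 118 113 98 98 60 60 60 63
75 75 75 76 91 115 115 115 115 115 115 117 116 116 116 115 115 116 118 118 118 115 106 100 80 60 60 60
72 73 75 75 90 115 116 116 116 115 116 115 117 115 117 115 116 115 117 118 117 110 84 103 103 59 59 58
72 72 70 62 64 115 115 116 117 116 116 116 114 115 116 116 116 116 117 117 113 90 70 101 107 79 57 59
73 72
[... 534 characters left out ...]
83 46 51 50
65 71 70 66 50 55 55 55 57 55 50 48 50 48 48 49 49 49 54 71 83 107 112 101 40 49 53 54
62 63 63 67 54 48 58 56 57 56 49 50 48 50 50 51 53 66 72 82 102 111 107 68 43 51 50 52
61 62 61 61 57 48 70 65 51 50 50 51 50 49 52 58 68 79 84 101 110 107 68 40 48 51 51 49
61 62 60 59 57 47 50 82 79 70 64 66 65 68 82 80 83 97 108 111 106 68 42 45 48 50 50 51
62 60 59 59 60 57 47 42 53 71 80 82 83 84 94 97 110 108 102 69 41 40 46 48 48 50 49 49
59 60 59 57 57 57 55 45 41 44 65 92 95 110 105 90 88 68 41 39 42 45 49 46 46 48 50 50
63 58 59 58 58 56 55 56 51 46 42 40 41 40 42 40 42 42 41 46 48 48 47 47 49 49 50 50
67 56 56 57 54 54 53 54 52 51 48 46 47 46 44 44 45 49 49 47 48 48 47 49 48 46 48 52
```

View pics/z4.png

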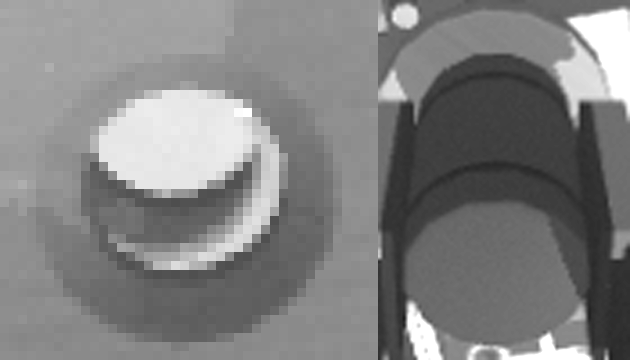

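Countersink outer rim is centred at about (268.4,181.5), and the held knob's top disc at about (258,285). The collar is visible behind it and looks level.

```bash
python3 - <<'E'
from h import *
from scipy.spatial.transform import Rotation as R
c=load('w4'); S=sense();print(S['eef_pos'])
print('hole',onz(c,268.4,181.5,76,True))
q=[0.0029,0.1665,0.9860,0.0027]
r=R.from_quat([q[1],q[2],q[3],q[0]]);print('tool z',r.apply([0,0,1]))
for k in(26,28,30): print('knobtop',k,onz(c,257.5,284.8,202.7+k,True))
# collar top: outer edge, ellipse centre
E
```

```text
[514.75827691 -96.33669731 204.4116216 ]
hole [515.46007896 -84.66691483  76.        ]
tool z [ 0.00661834  0.00435899 -0.9999686 ]
knobtop 26 [516.41659402 -97.05426178 228.7       ]
knobtop 28 [514.99114113 -96.57149798 230.7       ]
knobtop 30 [513.56568824 -96.08873418 232.7       ]
```

Call:
play_rows --pt "1 11 -15 -0.004 0.006 0 -1" --pt "0 0 -15 0 0 0 -1" --pt "0 0 -10 0 0 0 -1" --pt "0 0 0 0 0 0 -1"

```text
time_s: 4.15
eef_pos: [517.0, -82.1, 166.9]
ee_rot: [0.003, 0.165, 0.986, -0.0]
force: [0.7, 0.7, -0.7]
grip_width: 0.288
```

```bash
python3 - <<'E'
from h import *
S=sense(); print(S['eef_pos'],S['ee_rot'],S['force'])
c=shot('wrist','w5'); s=shot('side','s5')
S=sense(); p=S['eef_pos']; print(p)
print('hole px at est',proj(c,[515.3,-85.3,76],True),'tip',proj(c,p-[0,0,72],True))
u,v=map(int,proj(s,[515,-85,90])); b=s['img'][v-40:v+40,u-50:u+50]
a=np.hstack([cv2.resize(c['img'][150:310,180:350],(510,480),interpolation=cv2.INTER_CUBIC),cv2.resize(b,(600,480),interpolation=cv2.INTER_CUBIC)])
cv2.imwrite('pics/m5.png',cv2.resize(np.clip(a*1.7,0,255).astype('uint8'),(800,346)))
E
```

```text
[516.96692044 -82.06723457 166.93411068] [ 3.45119703e-03  1.64946847e-01  9.86296362e-01 -3.37475107e-04] [ 0.67189358  0.72530821 -0.65168304]
[517.73829129 -82.72903604 168.65133388]
hole px at est (np.float64(252.3420455257422), np.float64(196.3947972218126)) tip (np.float64(256.13261342804606), np.float64(207.35195341359932))
```

View pics/m5.png

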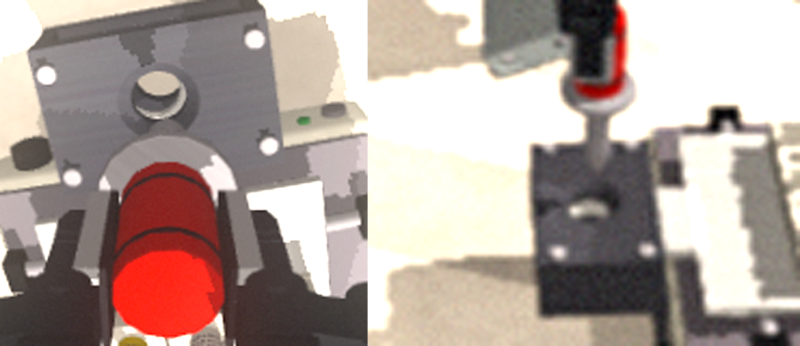

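Countersink measures (253.1,196.3) against a predicted (252.3,196.4), so the hole estimate holds to within 1 mm. The side view shows the pin about 2–3 mm to +x, matching the measured pose, so I'll correct by (-2.5, -2.5) before inserting.

Call:
play_rows --pt "-2.5 -2.5 -8 0 0.006 0 -1" --pt "0 0 0 0 0 0 -1"

```text
time_s: 4.42
eef_pos: [515.8, -85.1, 162.0]
ee_rot: [0.003, 0.165, 0.986, -0.002]
force: [-1.1, -0.1, -1.3]
grip_width: 0.29
```

```bash
python3 - <<'E'
from h import *
S=sense(); print(S['eef_pos'],S['ee_rot'],S['force'])
shot('top','x6');S=sense(); print(S['eef_pos'],S['ee_rot'],S['force'])
E
```

```text
[515.81295543 -85.14926891 162.00494507] [ 0.00321466  0.16457395  0.98635826 -0.00157198] [-1.08673854 -0.14075997 -1.3070935 ]
[516.35116795 -85.20811764 162.90782028] [ 0.00408959  0.16462883  0.98634573 -0.00164914] [ 1.63789971 -0.52735241  0.34967878]
```

Call:
play_rows --pt "-1 0 -9 0 0 0 -1" --pt "0 0 -9 0 0 0 -1" --pt "0 0 -8 0 0 0 -1" --pt "0 0 -6 0 0 0 -1"

```text
time_s: 4.8
eef_pos: [516.0, -85.7, 130.0]
ee_rot: [0.006, 0.165, 0.986, -0.002]
force: [0.1, 0.7, -0.6]
grip_width: 0.289
```

Call:
play_rows --pt "-0.5 0.3 -7 0.006 0.01 0 -1" --pt "0 0 -7 0 0 0 -1" --pt "0 0 -6 0 0 0 -1" --pt "0 0 -5 0 0 0 -1"

```text
time_s: 5.13
eef_pos: [514.9, -85.3, 101.1]
ee_rot: [-0.001, 0.165, 0.986, 0.001]
force: [1.0, 0.4, -1.2]
grip_width: 0.29
```

Call:
play_rows --pt "0 0 -2 0 0 0 -1" --pt "0 0 -1 0 0 0 -1"

```text
time_s: 5.3
eef_pos: [514.7, -85.2, 97.6]
ee_rot: [-0.002, 0.165, 0.986, 0.001]
force: [-9.0, 2.7, 23.6]
grip_width: 0.289
```

```bash
python3 - <<'E'
from h import *
c=shot('wrist','w7'); s=shot('side','s7'); S=sense(); print(S['eef_pos'],S['force'])
u,v=map(int,proj(s,[515,-85,80])); b=s['img'][v-40:v+40,u-50:u+50]
a=np.hstack([cv2.resize(c['img'][150:310,180:350],(510,480),interpolation=cv2.INTER_CUBIC),cv2.resize(b,(600,480),interpolation=cv2.INTER_CUBIC)])
cv2.imwrite('pics/m7.png',cv2.resize(np.clip(a*1.7,0,255).astype('uint8'),(800,346)))
E
```

```text
[514.6777648  -85.17851141  97.74510787] [-2.48969167  0.60247247  5.40454214]
```

View pics/m7.png

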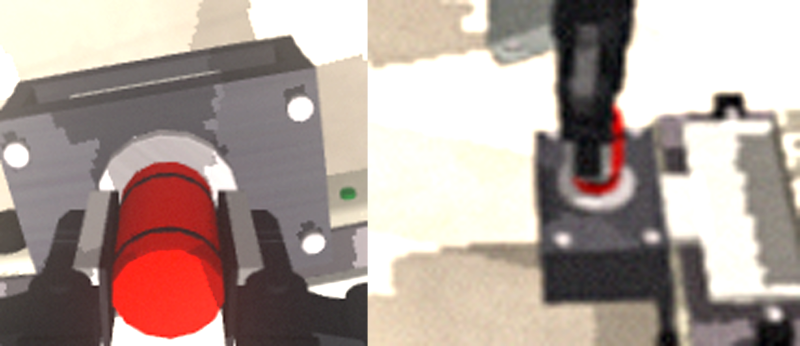

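The collar lies on the bracket, the contact force agrees, and the TCP is at the expected height. Releasing and retreating upwards.

Call:
play_rows --pt "0 0 0 0 0 0 0.3" --pt "0 0 0 0 0 0 0.3" --pt "0 0 0 0 0 0 0.3" --pt "0 0 0 0 0 0 0.3"

```text
time_s: 5.73
eef_pos: [515.3, -85.4, 98.5]
ee_rot: [-0.0, 0.165, 0.986, 0.0]
force: [-0.5, 0.2, -0.1]
grip_width: 0.652
```

Call:
play_rows --pt "0 0 20 0 0 0 0.3" --pt "0 0 35 0 0 0 0.3" --pt "0 0 35 0 0 0 0.3" --pt "0 0 35 0 0 0 0.3" --pt "0 0 0 0 0 0 0.3"

```text
time_s: 6.15
eef_pos: [513.3, -84.7, 226.9]
ee_rot: [-0.003, 0.165, 0.986, 0.001]
force: [0.3, -0.1, 1.6]
grip_width: 0.651
```

```bash
python3 - <<'E'
from h import *
c=shot('wrist','w8'); s=shot('side','s8'); S=sense(); print(S['time_s'],S['eef_pos'],S['force'],S['grip_width'])
print([(x,onz(c,*x[1],126,True)) for x in blobs(c['img'],'r')[:4]])
u,v=map(int,proj(s,[515,-85,80])); b=s['img'][v-40:v+40,u-50:u+50]
a=np.hstack([cv2.resize(c['img'],(640,480)),cv2.resize(np.clip(b*1.6,0,255).astype('uint8'),(600,480),interpolation=cv2.INTER_CUBIC)])
cv2.imwrite('pics/m8.png',cv2.resize(a,(800,310)))
E
```

```text
6.25 [511.62186981 -84.03037213 221.46405448] [ 0.13841546  0.1916959  -0.161832  ] 0.6497962333280866
[(([243, 174, 29, 38, 819], [256.9, 193.1]), array([512.20901589, -84.00793125, 126.        ])), (([457, 306, 22, 23, 337], [467.6, 316.9]), array([779.88096935, 133.14156346, 126.        ]))]
```

View pics/m8.png

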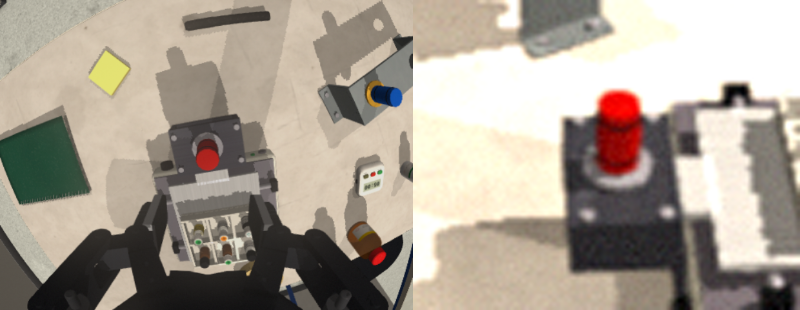

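The pin stands upright with its collar flat on the bracket. The gripper is clear of it, and the blue pin is still in the stand.

```bash
python3 -c "
from h import *
print(ctrl.finish_job())"
```

```text
the job is handed in; nothing more can be done
None
```

The shaker carriage is locked. I took the red-knobbed pin out of the stand, carried it over the blue one, put it down through the fork, and let go. The job was handed in at about 6.3 s of the 38 s allowed.

- **Seating:** the pin met firm contact at the height expected for a seated collar (TCP about 98 mm). The highest contact reading was 24 N upwards, which fell to about 0 after release.
- **Final pictures:** the side and wrist views show the pin upright with its collar flat on the bracket, the gripper about 120 mm above where it let go, and the blue pin still in the stand.
- **Disagreements:** the side camera's hole estimate was about 7–9 mm away from the top and wrist views. I used the top and wrist views, which agreed to about 2 mm. The measured pose also drifted a few millimetres between moves, which I corrected before inserting.
- **Not seen directly:** I had no view under the fork, so the pin passing through the tongue and lower ear is inferred from how far it went down.

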